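# Sanitise all the touched sides of a bedside clock at a UV lamp

### The arm

A 6-joint arm with a two-finger parallel gripper is mounted at the origin on the work surface. World frame = base frame: x ahead of the robot, y to its left, z up, the work surface at z = 0. Lengths are in m, angles in rad, forces in N, time in s.
With the tool pointing down it reaches from about 0.425 to 0.95 m from the base axis. Payload 3.5 kg.
Tool frame: the origin (TCP) lies on the centre line of the jaws, within the pads' length; the fingertips stand 19 mm ahead of it and the grasp point (between the pads) is the TCP; z points along the fingers, y is the line along which they close (so a half turn about z gives the same grasp; the last joint's range is limited). The gripper opens to 85 mm and grips with 20 to 120 N. Pads are 22 mm wide; open, the fingers measure 114 mm over their backs; the gripper's body (76 mm by 85 mm) begins 54 mm behind the grasp point. The pads swing forward as they close: fully open they stand 13 mm farther back than shut.
Start: joints at [-1.48, 0.286, 1.577, -0, 1.279, -0.15], TCP at [0.161, -0.656, 0.228] pointing down, gripper open.
Joint ranges: [-2.77, 2.77], [-0.9, 2.22], [0.21, 2.48], [-1.53, 4.67], [0.24, 2.81], [-2.84, 2.84]. Speed limits (rad/s): [2.79, 2.79, 3.14, 3.14, 3.14, 3.14].

### API

Orientations are given as a unit quaternion [x, y, z, w].
In Python, from plant import ctrl, imaging gives the robot as it stands. The module is installed in compiled form; this text tells all that it offers.
- The arm moves only by the shell command python3 -m handwheel 'ROWS' [OPENING] [FORCE]. ROWS is JSON, one flat list of numbers, 6 for each row, row after row: the shift along the world's x, y, z in units of 150 mm (1.0 is 150 mm), then the turn, a rotation vector about the world's x, y, z in units of 90 degrees (1.0 is 90 degrees). In form: [tx, ty, tz, rx, ry, rz, tx, ty, tz, rx, ry, rz, ...]. A call has 1 to 5 rows; each row shifts and turns the commanded pose from where the row before left it; what a row does not reach is not made up. A row lasts 1/12 s, in which the tool goes at most 41.7 mm and 7.16 degrees, less where a joint would pass 70% of its speed; a pose out of reach is approached as far as the arm can. A call with a number of a shift or a turn outside -1 to 1 is refused whole. A call with a gripper value outside its range is refused whole. OPENING is the opening, from 0 (shut) to 1 (fully open), set as the call begins (- or left out, the last holds). The fingers move at their own pace and stop on an object; FORCE is the grip in N (left out, the last holds). Time passes only in rows, so rows that do not move let the fingers close. It gives the time, the measured TCP pose, the force, the opening and the grip force at its end, in the units of the state.
- ctrl.get_state(): the state, without advancing time (a new reading comes with each control period).
- imaging.read_camera(name): name is "scene" or "top" or "wrist"; returns (picture, depth): 480x640x3 uint8, blue, green, red; 480x640 float32, m along the optical axis (not along the pixel's ray), 0 where there is no reading.
- imaging.get_calibration(name): a dict with "fovy" (degrees; the focal length in pixels is half the picture's height over the tangent of half this angle, whatever the lens; pixels are square), "cx", "cy" (the principal point, pixels), "distortion" ([k1, k2, p1, p2, k3] as OpenCV has them; the pictures are not rectified), "R" (3x3) and "t" (3): a world point X has camera coordinates R X + t. Camera axes: x right, y down, z forward; pixel columns grow to the right and rows downward; lengths in m; the calibration is good to about 2 mm. A picture is of the moment at which its call begins: read the wrist's pose just before it. get_calibration takes no time and is no camera call; for the wrist camera it gives the pose at the moment of the call.
- ctrl.sign_off(): hands the job in; it is judged then, once.
The state is a dict: "time": time; "qpos": joint angles; "dq": joint speeds; "joint_efforts": joint torques, N m; "eef_pos": TCP position; "tcp_rot": TCP orientation; "contact_force": force on the tool from outside, world axes, zero at the start; "wrist_torque": the same for the moment, N m; "opening": opening from 0.0 (shut) to 1.0 (fully open); "finger_force": force on a finger pad.
Only numpy, scipy, OpenCV 4.12 (cv2) and the standard library are available. Lean on these libraries where they do the work, as an engineer would, in place of code of your own. Each camera call takes 0.05 s, during which the arm holds its last target. There are 200 camera calls.

### The job

Pick up the bedside alarm clock and press every side that guests touch flat and centred against the sprung violet window of the sanitising lamp, one after another in this order: display front, left end (orange disc), right end (slots); the back needs nothing. Hold each there for about a second with about 10 N, never more than 25 N. Then set the clock down gently, upright and centred on the white charging pad, let go, and leave the remote, mug and spectacle case where they are.

Things in the scene. Friction and masses are not known exactly. Their poses are not given: they have to be found in the camera images.
- clock: Grey alarm clock, a box 44 mm deep (x), 64 mm wide (y), 72 mm high (z), 0.2 to 0.4 kg; its top has a yellow bar along the front half and an orange dot at the back left; loose on the table (z = 0). Origin: centre of its underside, z up. Display front along -x, back +x, left end +y, right end -y; all sides flat. A side covered by fingers cannot meet the window: set the clock down and regrip.
- clock_front (a point): Centre of the front side (dark frame, pale green display), 36 mm above the underside, 22 mm along -x from the clock's axis.
- clock_left (a point): Centre of the left end (orange disc), 36 mm above the underside, 32 mm along +y.
- clock_right (a point): Centre of the right end (three black slots), 36 mm above the underside, 32 mm along -y.
- lamp: UV lamp fixed to the table: white housing 90 mm (x) by 130 mm (y) by 126 mm high, origin at the centre of its underside, z up. Its upright window, on a pull-out head, looks along the lamp's -x: black frame 104 mm wide, from 22 to 118 mm above the table, violet pane with a white cross at the window's centre. The lamp works while a side is pressed on it with 5 to 15 N.
- lamp_front (a point): Centre line of the lamp, on the housing's front: 45 mm along the lamp's -x from its origin, 70 mm up, level with the cross. The head is clamped at an unmeasured reach, new each time: the untouched window face is 15 to 40 mm in front of this point (lamp -x), so feel for it. Pressed, it springs back along lamp +x, about 2.5 N per mm from first touch, 12 mm travel.
- pad: White square charging pad fixed to the table, 110 by 110 mm, 8 mm thick, with a dark disc in the middle; origin at the centre of its underside, z up, so its top is 8 mm above the origin.
- remote: Bystander: black TV remote, 160 by 45 by 20 mm, long side along its x, origin at the centre of its underside.
- mug: Bystander: terracotta-coloured mug, 76 mm across, 85 mm high, handle at its +y, origin at the centre of its underside.
- case: Bystander: dark brown spectacle case with a brass line, 150 by 55 by 34 mm, long side along its x, origin at the centre of its underside.
Things that resemble listed ones, but are neither listed nor needed, are in the scene too. Leave any blue or red look-alike of the clock alone. There is more than one size of the lamp; the one meant has the size given above.

How it is judged:
On the way, in this order (a step that is already met when the one before it is completed fails the run):
1. the clock's display side is pressed flat and centred on the lamp window with 5 to 15 N for 0.5 s (contact force between clock and lamp between 5 and 15 N and angle between the x axis of clock and the x axis of lamp, either way round below 0.13 rad and y of clock_front in the frame of lamp between -0.015 and 0.015 m and z of clock_front in the frame of lamp between 0.055 and 0.085 m and x of clock_front in the frame of lamp between -0.091 and -0.04 m), for 0.5 s.
2. the clock's left end (orange disc) is pressed flat and centred on the lamp window with 5 to 15 N for 0.5 s (contact force between clock and lamp between 5 and 15 N and angle between the y axis of clock and the x axis of lamp, either way round below 0.13 rad and y of clock_left in the frame of lamp between -0.015 and 0.015 m and z of clock_left in the frame of lamp between 0.055 and 0.085 m and x of clock_left in the frame of lamp between -0.091 and -0.04 m), for 0.5 s.
3. the clock's right end (slots) is pressed flat and centred on the lamp window with 5 to 15 N for 0.5 s (contact force between clock and lamp between 5 and 15 N and angle between the y axis of clock and the x axis of lamp, either way round below 0.13 rad and y of clock_right in the frame of lamp between -0.015 and 0.015 m and z of clock_right in the frame of lamp between 0.055 and 0.085 m and x of clock_right in the frame of lamp between -0.091 and -0.04 m), for 0.5 s.
At the end, for the whole second after the job is handed in: The clock stands upright (within 0.08 rad) and at rest on the charging pad's top, its axis within 25 mm of the pad's centre, released (horizontal distance between clock and pad below 0.025 m and z of clock in the frame of pad between 0.004 and 0.012 m and angle between clock's own z axis and vertical below 0.08 rad and linear speed of clock below 0.02 m/s); the robot touches nothing.
It fails at once if the clock is pressed on the lamp with more than 25 N (contact force between clock and lamp above 25 N).
It fails at once if the clock is dropped or knocked over (moves faster than 0.35 m/s with no finger on it) (contact force between the fingers and clock below 0.1 N and linear speed of clock above 0.35 m/s).
It fails at once if the remote is moved by more than 20 mm (distance of remote from where it was at the start of the episode above 0.02 m).
It fails at once if the mug is moved by more than 20 mm (distance of mug from where it was at the start of the episode above 0.02 m).
It fails at once if the case is moved by more than 20 mm (distance of case from where it was at the start of the episode above 0.02 m).
It also fails if it takes over 72 s, if anything falls off the work surface, if the arm or the gripper's body presses on something with over 40 N, if the wrist force passes 120 N, or if a joint passes its speed limit or range.

## Working session

There is one attempt and no reset: what is moved stays moved. The work goes in short steps, Python scripts to look and compute and a shell command to move; the robot and the scene stay as the last step left them, time stands still between calls to the robot, and variables do not carry over. Pictures are saved under pics/ and viewed, at most 10 in all, crops included, and the job is handed in when it is done.

```bash
mkdir -p pics; cat > h.py <<'E'
import numpy as np, cv2
from plant import ctrl, imaging
def cam(n):
    c=imaging.get_calibration(n); f=240/np.tan(np.radians(c["fovy"])/2)
    K=np.array([[f,0,c["cx"]],[0,f,c["cy"]],[0,0,1.]])
    return K,np.array(c["distortion"],float),np.array(c["R"]),np.array(c["t"])
def plane(C,uv,z):
    K,d,R,t=C
    p=cv2.undistortPoints(np.array(uv,float).reshape(-1,1,2),K,d).reshape(-1,2)
    r=np.c_[p,np.ones(len(p))]@R; o=-R.T@t
    return o+r*((z-o[2])/r[:,2])[:,None]
def dep(C,uv,D):
    K,d,R,t=C
    uv=np.array(uv).reshape(-1,2)
    p=cv2.undistortPoints(uv.astype(float).reshape(-1,1,2),K,d).reshape(-1,2)
    z=D[uv[:,1].astype(int),uv[:,0].astype(int)]
    return (np.c_[p,np.ones(len(p))]*z[:,None]-t)@R
E
python3 - <<'E'
from h import *
for n in("top","scene"):
    C=cam(n); I,D=imaging.read_camera(n); cv2.imwrite(f"pics/{n}0.png",I); np.savez(n+"0",I=I,D=D,K=C[0],d=C[1],R=C[2],t=C[3]); print(n,C)
print(ctrl.get_state())
E
```

```text
top (array([[469.10152609,   0.        , 318.11639187],
       [  0.        , 469.10152609, 238.14826544],
       [  0.        ,   0.        ,   1.        ]]), array([0.01300713, 0.        , 0.        , 0.        , 0.        ]), array([[-0.00165751, -0.99999395,  0.0030574 ],
       [-0.98644955,  0.00113346, -0.16406099],
       [ 0.16405654, -0.0032879 , -0.98644546]]), array([0.02314205, 0.57987089, 0.86934937]))
scene (array([[489.53704256,   0.        , 307.32606307],
       [  0.        , 489.53704256, 236.98403673],
       [  0.        ,   0.        ,   1.        ]]), array([-0.04070327,  0.        ,  0.        ,  0.        ,  0.        ]), array([[-0.55482398,  0.83179845, -0.0167835 ],
       [ 0.52206665,  0.33237869, -0.7854749 ],
       [-0.64777833, -0.44456241, -0.6186659 ]]), array([ 0.29216396, -0.25157272,  1.56490178]))
{'time': 0.1, 'qpos': array([-1.48001980e+00,  2.87120746e-01,  1.57802309e+00,  2.29248900e-05,
        1.27859861e+00, -1.49972956e-01]), 'dq': array([-0.00086934, -0.00102478, -0.00393628, -0.00101475,  0.00059605,
       -0.00177542]), 'joint_efforts': array([ 7.36385064e-04, -4.07296944e+01, -2.93698668e+01, -1.64468479e-04,
        3.38833590e-03, -1.49846778e-05]), 'eef_pos': array([ 0.16093782, -0.65491872,  0.22636045]), 'tcp_rot': array([ 9.92763530e-01,  1.20080884e-01,  4.27786018e-05, -1.07410099e-03]), 'contact_force': array([ 0.46477577, -0.45260698, -0.18526193]), 'wrist_torque': array([ 0.00381306, -0.00802233, -0.00946118]), 'finger_force': 0.0, 'opening': 1.0010237533946256}
```

View pics/top0.png

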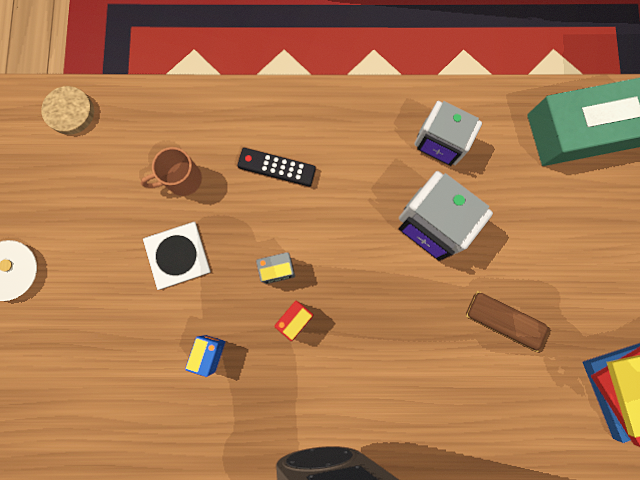

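View pics/scene0.png

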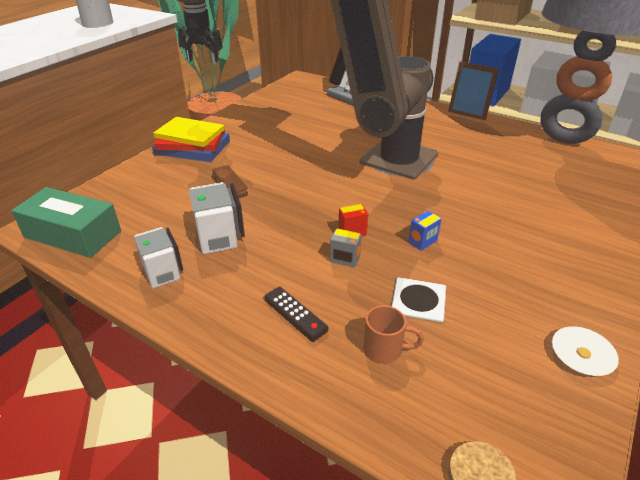

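The top view shows three clock-like boxes: grey at (276,267), red at (294,321) and blue at (205,356). The grey one with the yellow bar fits the description. There are two lamps, small at (449,133) and large at (446,215), and I'll check their sizes. The pad is at (176,255), the remote at (277,167), the mug at (173,170) and the case at (508,321).

```bash
python3 - <<'E'
from h import *
s=np.load("top0.npz"); I,D=s["I"],s["D"]; C=(s["K"],s["d"],s["R"],s["t"])
V,U=np.mgrid[0:480,0:640]; P=dep(C,np.c_[U.ravel(),V.ravel()],D).reshape(480,640,3)
def box(name,u0,u1,v0,v1,zl,zh):
    Q=P[v0:v1,u0:u1].reshape(-1,3); Q=Q[(Q[:,2]>zl)&(Q[:,2]<zh)]
    r=cv2.minAreaRect((Q[:,:2]*1000).astype(np.float32)); print(name,len(Q),"z",np.median(Q[:,2]).round(4),r)
    print("  ",cv2.boxPoints(r).round(0).tolist())
box("clock",250,310,240,300,.062,.085)
box("lampL",390,500,160,270,.116,.14)
box("lampS",405,490,90,170,.08,.2)
box("remote",230,325,140,195,.01,.04)
box("mug",135,205,140,200,.07,.11)
box("case",455,560,280,360,.015,.05)
box("red",265,320,290,350,.05,.09)
box("blue",180,230,325,385,.05,.09)
H=cv2.cvtColor(I,cv2.COLOR_BGR2HSV)
def cen(name,m,u0,u1,v0,v1,z):
    w=np.zeros(m.shape,np.uint8); w[v0:v1,u0:u1]=m[v0:v1,u0:u1]
    c=max(cv2.findContours(w,0,1)[0],key=cv2.contourArea)
    M=cv2.moments(c); uv=[M["m10"]/M["m00"],M["m01"]/M["m00"]]
    q=plane(C,c.reshape(-1,2),z)[:,:2]*1000
    print(name,uv,plane(C,uv,z),cv2.minAreaRect(q.astype(np.float32)))
hh,ss,vv=H[...,0],H[...,1],H[...,2]
cen("yellow",(hh>22)&(hh<35)&(ss>120)&(vv>120),250,310,240,300,.072)
cen("orange",(hh>5)&(hh<22)&(ss>150)&(vv>190),255,272,255,272,.072)
cen("disc",(vv<70),150,205,230,280,.008)
cen("pad",(ss<50)&(vv>150),135,220,215,295,.008)
cen("violet",(hh>115)&(hh<145)&(ss>100),390,500,200,270,.07)
a=cv2.resize(I[240:300,240:320],None,fx=5,fy=5,interpolation=2); b=cv2.resize(I[160:270,390:500],None,fx=300/110,fy=300/110)
cv2.imwrite("pics/crop1.png",np.hstack([a,b]))
E
```

```text
clock 795 z 0.0727 ((521.2481689453125, 104.30638122558594), (44.127017974853516, 63.784584045410156), 13.543601989746094)
   [[492.0, 130.0], [507.0, 68.0], [550.0, 78.0], [535.0, 140.0]]
lampL 3732 z 0.1228 ((613.3361206054688, -213.17166137695312), (128.5370330810547, 113.33325958251953), 50.80946731567383)
   [[529.0, -227.0], [617.0, -299.0], [698.0, -199.0], [610.0, -128.0]]
lampS 2117 z 0.0933 ((790.365234375, -236.07723999023438), (98.6939926147461, 84.94034576416016), 61.99977111816406)
   [[730.0, -260.0], [805.0, -300.0], [851.0, -212.0], [776.0, -173.0]]
remote 1673 z 0.0208 ((736.0703735351562, 108.41627502441406), (159.7971649169922, 46.097747802734375), 75.30052947998047)
   [[694.0, 37.0], [738.0, 25.0], [779.0, 180.0], [734.0, 192.0]]
mug 550 z 0.0824 ((707.7586669921875, 308.4357604980469), (76.91861724853516, 90.0030517578125), 58.47957229614258)
   [[649.0, 299.0], [726.0, 252.0], [766.0, 318.0], [690.0, 365.0]]
case 2293 z 0.0334 ((420.0970458984375, -345.88287353515625), (150.9448699951172, 56.05874252319336), 63.01832580566406)
   [[361.0, -400.0], [411.0, -426
[... 605 characters left out ...]
5] [[0.5294577  0.12736003 0.072     ]] ((529.4591674804688, 127.36148834228516), (5.793056011199951, 5.654951095581055), 0.9975669384002686)
disc [175.65561694290975, 254.80039665675022] [[0.55267825 0.31074257 0.008     ]] ((553.1021728515625, 310.53424072265625), (78.08979797363281, 78.46357727050781), 46.256874084472656)
pad [175.76100081272494, 255.14350400557296] [[0.55197777 0.31049605 0.008     ]] ((552.6995849609375, 310.26409912109375), (110.9970474243164, 110.49085998535156), 18.78786277770996)
violet [423.42364532019707, 240.73858784893267] [[ 0.57098525 -0.17827677  0.07      ]] ((570.0222778320312, -179.47152709960938), (91.777099609375, 23.733610153198242), 51.091514587402344)
```

View pics/crop1.png

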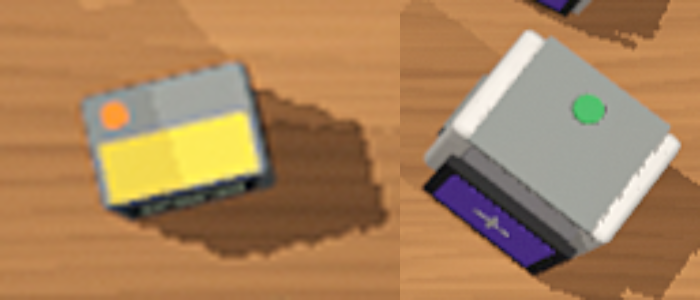

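The crop confirms the grey clock: yellow bar towards world -x, orange dot at back left, yaw 13.5°, centre (521,104) mm. The large lamp is 130 mm wide and 126 mm high, so it is the one meant, with yaw about -39.1°. Its cross is at about (571,-178) mm and the window stands about 22 mm out. I'll move above the clock.

```bash
A='python3 -m handwheel'
python3 -m handwheel '[0.185,0.18,0,0,0,0,0.185,0.18,0,0,0,0,0.185,0.18,0,0,0,0,0.185,0.18,0,0,0,0,0.185,0.18,0,0,0,0]' 1 60 >/dev/null
python3 -m handwheel '[0.185,0.18,0,0,0,0,0.185,0.18,0,0,0,0,0.185,0.18,0,0,0,0,0.185,0.18,0,0,0,0,0.185,0.18,0,0,0,0]'
python3 -m handwheel '[0.185,0.18,0,0,0,0,0.185,0.18,0,0,0,0,0.185,0.18,0,0,0,0,0,0.226,0,0,0,0,0,0.226,0,0,0,0]' >/dev/null
python3 -m handwheel '[0,0.226,0,0,0,0,0,0.226,0,0,0,0,0,0.226,0,0,0,0,0,0.226,0,0,0,0,0,0.226,0,0,0,0]' >/dev/null
python3 -m handwheel '[0,0.226,0,0,0,0,0,0.226,0,0,0,0,0,0.226,0,0,0,0,0,0.226,0,0,0,0,0,0.226,0,0,0,0]'
python3 -m handwheel '[0,0,0,0,0,0,0,0,0,0,0,0]'
```

```text
time: 0.93
eef_pos: [0.4394, -0.3837, 0.2272]
tcp_rot: [0.993, 0.12, -0.0, -0.0]
contact_force: [0.7, 0.1, -0.0]
opening: 1.003
finger_force: 0.0
time: 2.18
eef_pos: [0.5211, 0.1039, 0.2272]
tcp_rot: [0.993, 0.12, -0.0, -0.0]
contact_force: [0.9, -0.2, 0.0]
opening: 0.997
finger_force: 0.0
time: 2.35
eef_pos: [0.5212, 0.1038, 0.2271]
tcp_rot: [0.993, 0.122, -0.0, 0.0]
contact_force: [-0.4, -0.2, -0.4]
opening: 0.994
finger_force: 0.0
```

```bash
python3 -m handwheel '[0,0,-0.2,0,0,0,0,0,-0.2,0,0,0,0,0,-0.2,0,0,0,0,0,-0.2,0,0,0,0,0,-0.2,0,0,0]' >/dev/null
python3 -m handwheel '[0,0,-0.15,0,0,0,0,0,-0.07,0,0,0,0,0,0,0,0,0]'
python3 -m handwheel '[0,0,0,0,0,0,0,0,0,0,0,0,0,0,0,0,0,0,0,0,0,0,0,0,0,0,0,0,0,0]' 0 60
python3 -m handwheel '[0,0,0,0,0,0,0,0,0,0,0,0,0,0,0,0,0,0,0,0,0,0,0,0,0,0,0,0,0,0]'
```

```text
time: 3.02
eef_pos: [0.5194, 0.1011, 0.0416]
tcp_rot: [0.993, 0.119, -0.003, -0.0]
contact_force: [-0.6, 0.2, 0.8]
opening: 0.999
finger_force: 0.0
time: 3.43
eef_pos: [0.5238, 0.1022, 0.047]
tcp_rot: [0.993, 0.12, 0.003, 0.0]
contact_force: [0.8, -1.4, 5.5]
opening: 0.736
finger_force: 68.3
time: 3.85
eef_pos: [0.5238, 0.1022, 0.047]
tcp_rot: [0.993, 0.12, 0.002, 0.0]
contact_force: [0.2, -0.7, 6.0]
opening: 0.728
finger_force: 68.4
```

```bash
python3 -m handwheel '[0,0,0.07,0,0,0,0,0,0.08,0,0,0,0,0,0.08,0,0,0,0,0,0,0,0,0]'
python3 -m handwheel '[0.002,-0.092,0,0,0,0.0787,0.002,-0.092,0,0,0,0.0787,0.002,-0.092,0,0,0,0.0787,0.002,-0.092,0,0,0,0.0787,0.002,-0.092,0,0,0,0.0787]' >/dev/null
python3 -m handwheel '[0.002,-0.092,0,0,0,0.0787,0.002,-0.092,0,0,0,0.0787,0.002,-0.092,0,0,0,0.0787,0.002,-0.092,0,0,0,0.0787,0.002,-0.092,0,0,0,0.0787]' >/dev/null
python3 -m handwheel '[0.002,-0.092,0,0,0,0.0787,0.002,-0.092,0,0,0,0.0787,0.002,-0.092,0,0,0,0.0787,0.002,-0.092,0,0,0,0.0787,0.002,-0.092,0,0,0,0.0787]'
python3 -m handwheel '[0.002,-0.092,0,0,0,0.0787,0.002,-0.092,0,0,0,0.0787,0.002,-0.092,0,0,0,0.0787,0,0,0,0,0,0,0,0,0,0,0,0]'
python3 - <<'E'
from h import *
from scipy.spatial.transform import Rotation as Ro
s=ctrl.get_state(); R=Ro.from_quat(s["tcp_rot"]).as_matrix(); print(s["qpos"],s["eef_pos"],"yaw",np.degrees(np.arctan2(R[1,0],R[0,0])),"tilt",R[:2,2], s["contact_force"])
C=cam("top"); I,D=imaging.read_camera("top"); cv2.imwrite("pics/top1.png",I[100:300,340:560].repeat(3,0).repeat(3,1))
E
```

```text
time: 4.18
eef_pos: [0.5234, 0.1024, 0.0821]
tcp_rot: [0.993, 0.12, 0.002, 0.0]
contact_force: [0.3, 0.0, -3.9]
opening: 0.735
finger_force: 67.3
time: 5.43
eef_pos: [0.5258, -0.1052, 0.0789]
tcp_rot: [0.497, 0.868, -0.0, -0.0]
contact_force: [0.6, 0.6, -4.5]
opening: 0.735
finger_force: 67.3
time: 5.85
eef_pos: [0.5268, -0.1463, 0.079]
tcp_rot: [0.333, 0.943, 0.0, -0.0]
contact_force: [-0.0, 0.7, -3.7]
opening: 0.738
finger_force: 67.2
[-4.56667845e-01  1.80590527e-01  1.99865860e+00  4.00521007e-04
  9.63023799e-01 -1.34826597e+00] [ 0.52683872 -0.14632604  0.07895272] yaw 141.07170217053502 tilt [-0.00046555  0.00059506] [-0.00737592  0.7273522  -3.66970705]
```

View pics/top1.png

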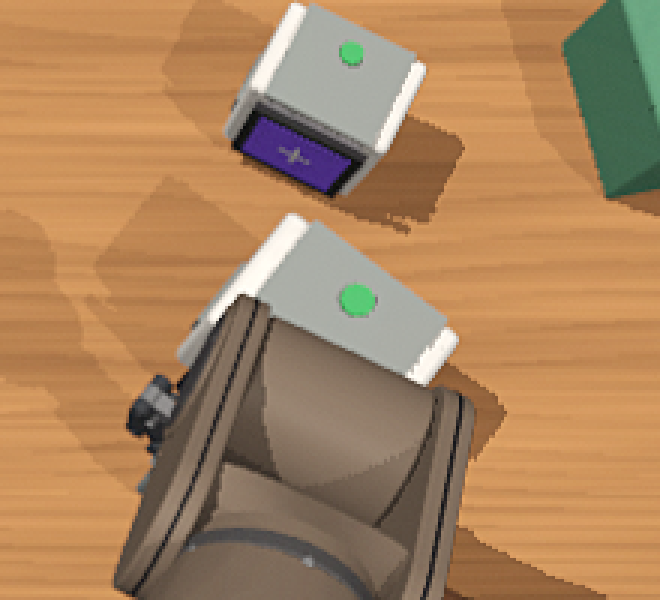

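The lamp is partly hidden by the wrist; the hand sits squarely in front of its window, near pixel (440,230) of the full picture. I'll approach and feel for contact.

```bash
python3 -m handwheel '[0.038,-0.024,0,0,0,0,0.038,-0.024,0,0,0,0,0.038,-0.024,0,0,0,0,0,0,0,0,0,0]'
python3 -m handwheel '[0.0103,-0.0084,0,0,0,0,0.0103,-0.0084,0,0,0,0,0,0,0,0,0,0]'
```

```text
time: 6.23
eef_pos: [0.546, -0.1576, 0.0797]
tcp_rot: [0.331, 0.943, -0.0, 0.001]
contact_force: [0.7, -0.3, -3.8]
opening: 0.731
finger_force: 67.2
time: 6.48
eef_pos: [0.5476, -0.1595, 0.0791]
tcp_rot: [0.331, 0.943, -0.0, 0.0]
contact_force: [-0.5, 0.5, -4.7]
opening: 0.731
finger_force: 67.2
```

```bash
python3 -m handwheel '[0.0103,-0.0084,0,0,0,0,0.0103,-0.0084,0,0,0,0,0,0,0,0,0,0]'
python3 -m handwheel '[0.0103,-0.0084,0,0,0,0,0,0,0,0,0,0,0,0,0,0,0,0]'
```

```text
time: 6.73
eef_pos: [0.5507, -0.1622, 0.0792]
tcp_rot: [0.332, 0.943, -0.0, 0.0]
contact_force: [-0.5, 0.1, -3.3]
opening: 0.736
finger_force: 67.2
time: 6.98
eef_pos: [0.5517, -0.1631, 0.079]
tcp_rot: [0.331, 0.943, 0.0, -0.0]
contact_force: [0.2, 0.1, -4.6]
opening: 0.733
finger_force: 67.3
```

```bash
python3 -m handwheel '[0.0103,-0.0084,0,0,0,0,0.0103,-0.0084,0,0,0,0,0,0,0,0,0,0]'
python3 -m handwheel '[0.0103,-0.0084,0,0,0,0,0,0,0,0,0,0,0,0,0,0,0,0]'
```

```text
time: 7.23
eef_pos: [0.5537, -0.1646, 0.0788]
tcp_rot: [0.332, 0.943, 0.001, -0.003]
contact_force: [-5.5, 4.2, 0.3]
opening: 0.733
finger_force: 67.8
time: 7.48
eef_pos: [0.5544, -0.1652, 0.0786]
tcp_rot: [0.332, 0.943, 0.001, -0.004]
contact_force: [-6.8, 5.3, 2.3]
opening: 0.731
finger_force: 68.0
```

```bash
python3 -m handwheel '[0,0,0,0,0,0,0,0,0,0,0,0,0,0,0,0,0,0,0,0,0,0,0,0,0,0,0,0,0,0]'
python3 -m handwheel '[0,0,0,0,0,0,0,0,0,0,0,0,0,0,0,0,0,0,0,0,0,0,0,0,0,0,0,0,0,0]'
python3 -m handwheel '[0,0,0,0,0,0,0,0,0,0,0,0,0,0,0,0,0,0]'
python3 -c "from plant import ctrl;print(ctrl.get_state())"
```

```text
time: 7.9
eef_pos: [0.5544, -0.1652, 0.0786]
tcp_rot: [0.332, 0.943, 0.001, -0.004]
contact_force: [-7.5, 4.7, 1.6]
opening: 0.731
finger_force: 68.0
time: 8.32
eef_pos: [0.5544, -0.1652, 0.0786]
tcp_rot: [0.332, 0.943, 0.001, -0.004]
contact_force: [-7.2, 5.1, 1.8]
opening: 0.732
finger_force: 68.0
time: 8.57
eef_pos: [0.5544, -0.1652, 0.0786]
tcp_rot: [0.332, 0.943, 0.001, -0.004]
contact_force: [-7.9, 5.1, 1.3]
opening: 0.731
finger_force: 68.0
{'time': 8.5667, 'qpos': array([-4.65300418e-01,  2.48803542e-01,  1.91725307e+00,  1.10159653e-03,
        9.83562163e-01, -1.36043342e+00]), 'dq': array([-0.00064099,  0.00145683, -0.00061302, -0.00108014,  0.00047437,
        0.00115726]), 'joint_efforts': array([ -1.60633318, -35.23340106, -29.28752661,  -0.34914197,
        -1.9708094 ,  -0.22876193]), 'eef_pos': array([ 0.55436419, -0.16516566,  0.07859577]), 'tcp_rot': array([ 0.33172904,  0.94336606,  0.00096374, -0.00392236]), 'contact_force': array([-7.86909437,  5.10296201,  1.26923823]), 'wrist_torque': array([ 0.69070298,  1.11576129, -0.21969862]), 'finger_force': 67.9669725894928, 'opening': 0.7308268735152825}
```

```bash
python3 -m handwheel '[-0.05,0.041,0,0,0,0,-0.11,0.09,0,0,0,0,-0.11,0.09,0,0,0,0,-0.11,0.09,0,0,0,0,-0.11,0.09,0,0,0,0]'
python3 -m handwheel '[0,0,-0.05,0,0,0,0,0,-0.07,0,0,0,0,0,-0.05,0,0,0,0,0,-0.02,0,0,0,0,0,0,0,0,0]'
python3 -m handwheel '[0,0,-0.007,0,0,0,0,0,-0.007,0,0,0,0,0,0,0,0,0]'
```

```text
time: 8.98
eef_pos: [0.4828, -0.1067, 0.0793]
tcp_rot: [0.331, 0.944, -0.0, 0.001]
contact_force: [-0.1, 0.4, -3.4]
opening: 0.732
finger_force: 67.4
time: 9.4
eef_pos: [0.4829, -0.1071, 0.0493]
tcp_rot: [0.332, 0.943, 0.0, -0.001]
contact_force: [-0.6, -0.6, -3.6]
opening: 0.734
finger_force: 67.4
time: 9.65
eef_pos: [0.4835, -0.1071, 0.0486]
tcp_rot: [0.332, 0.943, -0.0, 0.0]
contact_force: [-0.6, 0.5, -4.4]
opening: 0.73
finger_force: 67.4
```

```bash
python3 -m handwheel '[0,0,-0.007,0,0,0,0,0,0,0,0,0]'
python3 -m handwheel '[0,0,-0.007,0,0,0,0,0,0,0,0,0]'
python3 -m handwheel '[0,0,-0.007,0,0,0,0,0,0,0,0,0]'
```

```text
time: 9.82
eef_pos: [0.4833, -0.1069, 0.0476]
tcp_rot: [0.331, 0.943, -0.0, 0.0]
contact_force: [-0.1, 0.3, -5.0]
opening: 0.735
finger_force: 67.4
time: 9.98
eef_pos: [0.4835, -0.1071, 0.0471]
tcp_rot: [0.331, 0.943, -0.0, 0.0]
contact_force: [-0.5, -0.5, -1.5]
opening: 0.732
finger_force: 67.7
time: 10.15
eef_pos: [0.4836, -0.1071, 0.047]
tcp_rot: [0.331, 0.944, -0.0, -0.0]
contact_force: [-3.7, 0.0, 6.3]
opening: 0.733
finger_force: 68.5
```

```bash
python3 -m handwheel '[0,0,0.01,0,0,0,0,0,0,0,0,0,0,0,0,0,0,0,0,0,0,0,0,0,0,0,0,0,0,0]' 1
python3 -m handwheel '[0,0,0.05,0,0,0,0,0,0.1,0,0,0,0,0,0.15,0,0,0,0,0,0.15,0,0,0,0,0,0.1,0,0,0]'
python3 -m handwheel '[0,0,0,0,0,-0.077,0,0,0,0,0,-0.077,0,0,0,0,0,-0.077,0,0,0,0,0,-0.077,0,0,0,0,0,-0.077]' >/dev/null
python3 -m handwheel '[0,0,0,0,0,-0.077,0,0,0,0,0,-0.077,0,0,0,0,0,-0.077,0,0,0,0,0,-0.077,0,0,0,0,0,-0.077]' >/dev/null
python3 -m handwheel '[0,0,0,0,0,-0.077,0,0,0,0,0,-0.077,0,0,0,0,0,-0.077,0,0,0,0,0,0,0,0,0,0,0,0]'
python3 - <<'E'
from h import *
from scipy.spatial.transform import Rotation as Ro
s=ctrl.get_state(); R=Ro.from_quat(s["tcp_rot"]).as_matrix(); print(s["eef_pos"],"yaw",np.degrees(np.arctan2(R[1,0],R[0,0])))
C=cam("wrist"); I,D=imaging.read_camera("wrist"); cv2.imwrite("pics/w1.png",I)
E
```

```text
time: 10.57
eef_pos: [0.4832, -0.1069, 0.0469]
tcp_rot: [0.331, 0.943, 0.0, 0.0]
contact_force: [0.6, -0.8, -0.4]
opening: 0.995
finger_force: 0.0
time: 10.98
eef_pos: [0.484, -0.1072, 0.132]
tcp_rot: [0.331, 0.943, -0.0, 0.001]
contact_force: [0.6, 0.3, -0.3]
opening: 1.005
finger_force: 0.0
time: 12.23
eef_pos: [0.4832, -0.1069, 0.1297]
tcp_rot: [0.901, 0.433, 0.0, 0.0]
contact_force: [1.1, 1.3, 0.7]
opening: 1.001
finger_force: 0.0
[ 0.4831997  -0.1068761   0.12974624] yaw 51.37901523888239
```

View pics/w1.png

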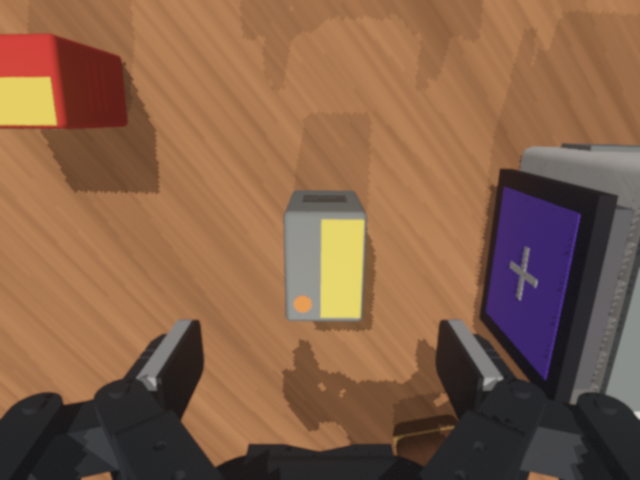

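The wrist view shows the clock upright at (325,260), between the open fingers, with its front towards the lamp on the right and the yellow bar square to the jaws. I'll regrip front and back.

```bash
python3 -m handwheel '[0,0,-0.12,0,0,0,0,0,-0.16,0,0,0,0,0,-0.16,0,0,0,0,0,-0.09,0,0,0,0,0,-0.025,0,0,0]'
python3 -m handwheel '[0,0,0,0,0,0,0,0,0,0,0,0,0,0,0,0,0,0,0,0,0,0,0,0,0,0,0,0,0,0]' 0 60
python3 -m handwheel '[0,0,0,0,0,0,0,0,0,0,0,0,0,0,0,0,0,0,0,0,0,0,0,0,0,0,0,0,0,0]'
```

```text
time: 12.7
eef_pos: [0.481, -0.1059, 0.0434]
tcp_rot: [0.901, 0.433, -0.002, -0.002]
contact_force: [-0.5, 0.7, -0.1]
opening: 0.997
finger_force: 0.0
time: 13.12
eef_pos: [0.4849, -0.1077, 0.0481]
tcp_rot: [0.902, 0.432, 0.001, 0.002]
contact_force: [0.6, -0.4, 3.4]
opening: 0.501
finger_force: 62.0
time: 13.53
eef_pos: [0.4849, -0.1077, 0.0481]
tcp_rot: [0.902, 0.432, 0.001, 0.002]
contact_force: [1.0, -0.2, 6.2]
opening: 0.497
finger_force: 62.4
```

```bash
python3 -m handwheel '[0,0,0.07,0,0,0,0,0,0.08,0,0,0,0,0,0.07,0,0,0,0,0,0,0,0,0.0767,0,0,0,0,0,0.0767]' 
python3 -m handwheel '[0,0,0,0,0,0.0767,0,0,0,0,0,0.0767,0,0,0,0,0,0.0767,0,0,0,0,0,0.0767,0,0,0,0,0,0.0767]' >/dev/null
python3 -m handwheel '[0,0,0,0,0,0.0767,0,0,0,0,0,0.0767,0,0,0,0,0,0.0767,0,0,0,0,0,0.0767,0,0,0,0,0,0.0767]' >/dev/null
python3 -m handwheel '[0,0,0,0,0,0.0767,0.06,-0.049,0,0,0,0,0.1,-0.081,0,0,0,0,0.1,-0.081,0,0,0,0,0.06,-0.049,0,0,0,0]'
python3 -m handwheel '[0,0,0,0,0,0,0,0,0,0,0,0]'
python3 - <<'E'
from h import *
from scipy.spatial.transform import Rotation as Ro
s=ctrl.get_state(); R=Ro.from_quat(s["tcp_rot"]).as_matrix(); p=s["eef_pos"]*1000;print(p,"yaw",np.degrees(np.arctan2(R[1,0],R[0,0])),"s,l",.776*p[0]-.631*p[1],.631*p[0]+.776*p[1],s["contact_force"])
E
```

```text
time: 13.95
eef_pos: [0.4828, -0.1066, 0.0797]
tcp_rot: [0.842, 0.54, -0.0, -0.0]
contact_force: [-1.1, 0.9, -4.8]
opening: 0.5
finger_force: 62.2
time: 15.2
eef_pos: [0.5327, -0.1474, 0.0794]
tcp_rot: [0.336, 0.942, -0.0, 0.001]
contact_force: [0.5, -0.6, -4.2]
opening: 0.501
finger_force: 62.1
time: 15.37
eef_pos: [0.5311, -0.1462, 0.0788]
tcp_rot: [0.336, 0.942, 0.0, -0.001]
contact_force: [-0.3, -0.1, -4.7]
opening: 0.503
finger_force: 62.1
[ 531.12571194 -146.17568671   78.79333233] yaw 140.78688066276263 s,l 504.39041077434905 221.70799134642502 [-0.26816401 -0.12186715 -4.70159627]
```

```bash
python3 -m handwheel '[0.036,-0.0295,0,0,0,0,0.036,-0.0295,0,0,0,0,0,0,0,0,0,0]'
python3 -m handwheel '[0.0103,-0.0084,0,0,0,0,0.0103,-0.0084,0,0,0,0,0,0,0,0,0,0]'
python3 -m handwheel '[0.0103,-0.0084,0,0,0,0,0,0,0,0,0,0]'
```

```text
time: 15.62
eef_pos: [0.5428, -0.1554, 0.0794]
tcp_rot: [0.335, 0.942, -0.0, 0.001]
contact_force: [-0.2, -0.8, -3.9]
opening: 0.5
finger_force: 62.1
time: 15.87
eef_pos: [0.5452, -0.1573, 0.0792]
tcp_rot: [0.334, 0.942, -0.0, 0.0]
contact_force: [0.7, 1.2, -3.7]
opening: 0.505
finger_force: 62.1
time: 16.03
eef_pos: [0.546, -0.158, 0.079]
tcp_rot: [0.334, 0.942, 0.0, -0.001]
contact_force: [-1.7, 1.3, -2.3]
opening: 0.5
finger_force: 62.3
```

```bash
python3 -m handwheel '[0.0103,-0.0084,0,0,0,0,0.005,-0.004,0,0,0,0,0,0,0,0,0,0,0,0,0,0,0,0]'
```

```text
time: 16.37
eef_pos: [0.5474, -0.1591, 0.0788]
tcp_rot: [0.334, 0.943, 0.001, -0.003]
contact_force: [-5.1, 4.4, 0.8]
opening: 0.502
finger_force: 62.6
```

```bash
python3 -m handwheel '[0.007,-0.0057,0,0,0,0,0,0,0,0,0,0,0,0,0,0,0,0]'
python3 -m handwheel '[0,0,0,0,0,0,0,0,0,0,0,0,0,0,0,0,0,0,0,0,0,0,0,0,0,0,0,0,0,0]'
python3 -m handwheel '[0,0,0,0,0,0,0,0,0,0,0,0,0,0,0,0,0,0,0,0,0,0,0,0,0,0,0,0,0,0]'
python3 -m handwheel '[0,0,0,0,0,0,0,0,0,0,0,0,0,0,0,0,0,0]'
```

```text
time: 16.62
eef_pos: [0.548, -0.1596, 0.0788]
tcp_rot: [0.334, 0.943, 0.001, -0.003]
contact_force: [-6.6, 4.7, 2.6]
opening: 0.499
finger_force: 62.8
time: 17.03
eef_pos: [0.548, -0.1596, 0.0788]
tcp_rot: [0.334, 0.943, 0.001, -0.003]
contact_force: [-6.3, 4.6, 0.9]
opening: 0.499
finger_force: 62.8
time: 17.45
eef_pos: [0.548, -0.1596, 0.0788]
tcp_rot: [0.334, 0.943, 0.001, -0.003]
contact_force: [-6.6, 4.3, 1.6]
opening: 0.501
finger_force: 62.8
time: 17.7
eef_pos: [0.548, -0.1596, 0.0788]
tcp_rot: [0.334, 0.943, 0.001, -0.003]
contact_force: [-6.3, 5.3, 2.1]
opening: 0.5
finger_force: 62.8
```

```bash
python3 -m handwheel '[-0.04,0.033,0,0,0,0,-0.08,0.065,0,0,0,0,-0.08,0.065,0,0,0,0,-0.06,0.048,0,0,0,0,0,0,0,0,0,-0.0769]' 
python3 -m handwheel '[0,0,0,0,0,-0.0769,0,0,0,0,0,-0.0769,0,0,0,0,0,-0.0769,0,0,0,0,0,-0.0769,0,0,0,0,0,-0.0769]' >/dev/null
python3 -m handwheel '[0,0,0,0,0,-0.0769,0,0,0,0,0,-0.0769,0,0,0,0,0,-0.0769,0,0,0,0,0,-0.0769,0,0,0,0,0,-0.0769]' >/dev/null
python3 -m handwheel '[0,0,0,0,0,-0.0769,0,0,0,0,0,-0.0769,0,0,0,0,0,-0.0769,0,0,0,0,0,-0.0769,0,0,0,0,0,-0.0769]' >/dev/null
python3 -m handwheel '[0,0,0,0,0,-0.0769,0,0,0,0,0,-0.0769,0,0,0,0,0,-0.0769,0,0,0,0,0,-0.0769,0,0,0,0,0,-0.0769]' >/dev/null
python3 -m handwheel '[0,0,0,0,0,-0.0769,0,0,0,0,0,-0.0769,0,0,0,0,0,-0.0769,0,0,0,0,0,-0.0769,0,0,0,0,0,-0.0769]'
python3 -m handwheel '[0,0,0,0,0,0,0,0,0,0,0,0,0,0,0,0,0,0]' 
python3 - <<'E'
from h import *
from scipy.spatial.transform import Rotation as Ro
s=ctrl.get_state(); R=Ro.from_quat(s["tcp_rot"]).as_matrix(); p=s["eef_pos"]*1000;print(p,"yaw",np.degrees(np.arctan2(R[1,0],R[0,0])),"s,l",.776*p[0]-.631*p[1],.631*p[0]+.776*p[1],s["contact_force"])
E
```

```text
time: 18.12
eef_pos: [0.5092, -0.1282, 0.0785]
tcp_rot: [0.391, 0.92, -0.0, -0.0]
contact_force: [-0.9, -0.3, -3.5]
opening: 0.504
finger_force: 62.0
time: 20.2
eef_pos: [0.5114, -0.13, 0.0794]
tcp_rot: [0.942, -0.337, 0.001, 0.0]
contact_force: [-0.1, 0.5, -3.8]
opening: 0.5
finger_force: 62.0
time: 20.45
eef_pos: [0.5111, -0.1297, 0.0793]
tcp_rot: [0.943, -0.333, 0.001, 0.0]
contact_force: [0.3, 0.3, -3.4]
opening: 0.502
finger_force: 62.1
[ 511.12771157 -129.71070215   79.27961598] yaw -38.86459923155282 s,l 478.4825572338366 221.86608112693614 [ 0.26002545  0.33656766 -3.39312313]
```

```bash
python3 -m handwheel '[0.06,-0.0488,0,0,0,0,0.08,-0.065,0,0,0,0,0.061,-0.05,0,0,0,0,0,0,0,0,0,0]'
python3 -m handwheel '[0.0103,-0.0084,0,0,0,0,0.0103,-0.0084,0,0,0,0,0,0,0,0,0,0]'
python3 -m handwheel '[0.005,-0.0042,0,0,0,0,0,0,0,0,0,0]'
```

```text
time: 20.78
eef_pos: [0.5431, -0.1558, 0.0799]
tcp_rot: [0.943, -0.333, 0.002, 0.0]
contact_force: [-0.5, 0.3, -2.6]
opening: 0.501
finger_force: 62.1
time: 21.03
eef_pos: [0.5438, -0.1564, 0.0789]
tcp_rot: [0.943, -0.334, -0.0, -0.0]
contact_force: [-0.1, 0.4, -3.9]
opening: 0.497
finger_force: 62.1
time: 21.2
eef_pos: [0.5446, -0.157, 0.079]
tcp_rot: [0.943, -0.334, -0.0, -0.0]
contact_force: [1.0, -1.4, -3.0]
opening: 0.497
finger_force: 62.1
```

```bash
python3 -m handwheel '[0.0103,-0.0084,0,0,0,0,0.0103,-0.0084,0,0,0,0,0,0,0,0,0,0]'
```

```text
time: 21.45
eef_pos: [0.5472, -0.159, 0.0789]
tcp_rot: [0.943, -0.334, -0.002, -0.0]
contact_force: [-3.2, 2.5, -1.1]
opening: 0.5
finger_force: 62.5
```

```bash
python3 -m handwheel '[0.0103,-0.0084,0,0,0,0,0.004,-0.0032,0,0,0,0,0,0,0,0,0,0]'
python3 -m handwheel '[0,0,0,0,0,0,0,0,0,0,0,0,0,0,0,0,0,0,0,0,0,0,0,0,0,0,0,0,0,0]'
python3 -m handwheel '[0,0,0,0,0,0,0,0,0,0,0,0,0,0,0,0,0,0,0,0,0,0,0,0,0,0,0,0,0,0]'
python3 -m handwheel '[0,0,0,0,0,0,0,0,0,0,0,0,0,0,0,0,0,0]'
```

```text
time: 21.7
eef_pos: [0.5483, -0.16, 0.0788]
tcp_rot: [0.943, -0.334, -0.003, -0.001]
contact_force: [-6.6, 5.5, 1.6]
opening: 0.501
finger_force: 62.8
time: 22.12
eef_pos: [0.5483, -0.1599, 0.0788]
tcp_rot: [0.943, -0.334, -0.003, -0.001]
contact_force: [-5.8, 5.5, 0.5]
opening: 0.497
finger_force: 62.8
time: 22.53
eef_pos: [0.5483, -0.16, 0.0788]
tcp_rot: [0.943, -0.334, -0.003, -0.001]
contact_force: [-6.9, 4.4, 1.5]
opening: 0.498
finger_force: 62.8
time: 22.78
eef_pos: [0.5483, -0.1599, 0.0788]
tcp_rot: [0.943, -0.334, -0.003, -0.001]
contact_force: [-6.8, 5.6, 2.0]
opening: 0.503
finger_force: 62.8
```

```bash
python3 -m handwheel '[-0.04,0.033,0,0,0,0,-0.08,0.065,0,0,0,0,-0.08,0.065,0.1,0,0,0,-0.06,0.048,0.1,0,0,0,0,0,0.1,0,0,0]' 
python3 -m handwheel '[0.024,0.15,0,0,0,0.0525,0.024,0.244,0,0,0,0.0525,0.024,0.244,0,0,0,0.0525,0.024,0.244,0,0,0,0.0525,0.024,0.244,0,0,0,0.0525]' >/dev/null
python3 -m handwheel '[0.024,0.244,0,0,0,0.0525,0.024,0.244,0,0,0,0.0525,0.024,0.244,0,0,0,0.0525,0.024,0.244,0,0,0,0.0525,0.024,0.244,0,0,0,0.0525]' >/dev/null
python3 -m handwheel '[0.024,0.244,0,0,0,0.0525,0.024,0.244,0,0,0,0.0525,0,0.09,0,0,0,0,0,0,0,0,0,0,0,0,0,0,0,0]'
python3 - <<'E'
from h import *
from scipy.spatial.transform import Rotation as Ro
s=ctrl.get_state(); R=Ro.from_quat(s["tcp_rot"]).as_matrix(); p=s["eef_pos"]*1000;print(p,"yaw",np.degrees(np.arctan2(R[1,0],R[0,0])),s["qpos"],s["contact_force"],s["time"])
I,D=imaging.read_camera("scene"); cv2.imwrite("pics/scene1.png",I)
E
```

```text
time: 23.2
eef_pos: [0.5092, -0.1284, 0.1236]
tcp_rot: [0.943, -0.334, -0.001, -0.0]
contact_force: [-0.1, -0.7, -4.7]
opening: 0.501
finger_force: 62.2
time: 24.45
eef_pos: [0.5542, 0.3091, 0.1239]
tcp_rot: [0.988, 0.154, 0.0, 0.0]
contact_force: [0.3, 0.6, -4.4]
opening: 0.499
finger_force: 62.5
[554.23725015 309.12781121 123.85046214] yaw 17.76392409407772 [ 3.49478355e-01  2.99086668e-01  1.76004278e+00 -1.04600014e-03
  1.08193411e+00  1.61072695e+00] [ 0.25926788  0.61132538 -4.44331661] 24.45
```

View pics/scene1.png

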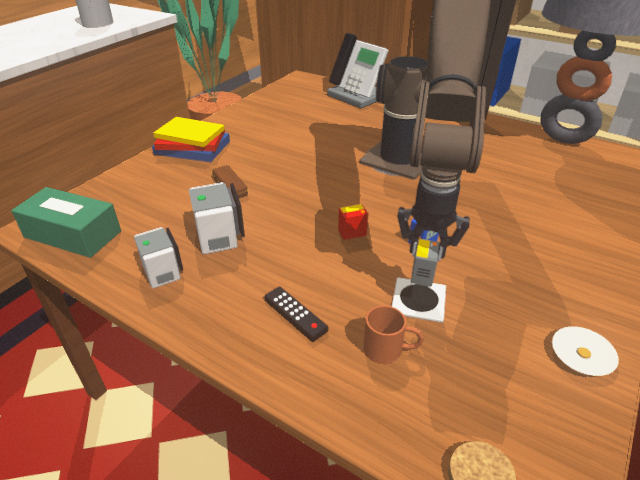

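The clock hangs upright above the pad at about (425,265); the bystanders have not moved. I'll lower it.

```bash
python3 -m handwheel '[-0.004,0.004,-0.1,0,0,0,-0.004,0.004,-0.15,0,0,0,0,0,-0.12,0,0,0,0,0,-0.055,0,0,0,0,0,0,0,0,0]'
python3 -m handwheel '[0,0,-0.007,0,0,0,0,0,0,0,0,0]'
python3 -m handwheel '[0,0,-0.007,0,0,0,0,0,0,0,0,0]'
```

```text
time: 24.92
eef_pos: [0.5516, 0.3078, 0.0576]
tcp_rot: [0.988, 0.153, -0.002, 0.001]
contact_force: [-0.1, -0.3, -3.6]
opening: 0.498
finger_force: 62.5
time: 25.08
eef_pos: [0.5542, 0.3097, 0.0607]
tcp_rot: [0.988, 0.153, 0.001, -0.0]
contact_force: [0.3, 0.1, -2.5]
opening: 0.502
finger_force: 62.5
time: 25.25
eef_pos: [0.5539, 0.3101, 0.0596]
tcp_rot: [0.988, 0.154, 0.001, -0.0]
contact_force: [0.2, -0.2, -4.1]
opening: 0.495
finger_force: 62.5
```

```bash
python3 -m handwheel '[0,0,-0.007,0,0,0,0,0,-0.007,0,0,0,0,0,0,0,0,0]'
python3 -m handwheel '[0,0,-0.007,0,0,0,0,0,0,0,0,0]'
python3 -m handwheel '[0,0,-0.004,0,0,0,0,0,0,0,0,0]'
```

```text
time: 25.5
eef_pos: [0.553, 0.31, 0.0561]
tcp_rot: [0.988, 0.154, -0.0, 0.0]
contact_force: [0.4, 0.2, -3.4]
opening: 0.499
finger_force: 62.5
time: 25.67
eef_pos: [0.5532, 0.31, 0.0561]
tcp_rot: [0.988, 0.154, -0.0, 0.0]
contact_force: [-2.0, -1.0, 2.9]
opening: 0.505
finger_force: 63.1
time: 25.83
eef_pos: [0.5532, 0.31, 0.0561]
tcp_rot: [0.988, 0.154, -0.0, 0.0]
contact_force: [-4.4, -2.1, 5.0]
opening: 0.498
finger_force: 63.6
```

```bash
python3 -m handwheel '[0,0,0.01,0,0,0,0,0,0,0,0,0,0,0,0,0,0,0,0,0,0,0,0,0,0,0,0,0,0,0]' 1
python3 -m handwheel '[0,0,0.05,0,0,0,0,0,0.12,0,0,0,0,0,0.2,0,0,0,0,0,0.2,0,0,0,0,0,0.2,0,0,0]'
python3 -m handwheel '[0,-0.25,0.1,0,0,0,0,-0.25,0,0,0,0,0,-0.25,0,0,0,0,0,-0.25,0,0,0,0,0,-0.25,0,0,0,0]'
python3 -m handwheel '[0,-0.2,0,0,0,0,0,0,0,0,0,0,0,0,0,0,0,0]'
python3 - <<'E'
from h import *
C=cam("top"); I,D=imaging.read_camera("top"); cv2.imwrite("pics/top2.png",I)
V,U=np.mgrid[0:480,0:640]; P=dep(C,np.c_[U.ravel(),V.ravel()],D).reshape(480,640,3)
for n,u0,u1,v0,v1,a,b in(("clock",135,220,210,295,.065,.1),("remote",230,325,140,195,.01,.04),("mug",135,205,140,200,.07,.11),("case",455,560,280,360,.015,.05)):
    Q=P[v0:v1,u0:u1].reshape(-1,3); Q=Q[(Q[:,2]>a)&(Q[:,2]<b)]
    print(n,len(Q),np.median(Q[:,2]),np.std(Q[:,2]),cv2.minAreaRect((Q[:,:2]*1000).astype(np.float32)))
E
```

```text
time: 26.25
eef_pos: [0.5533, 0.31, 0.0561]
tcp_rot: [0.988, 0.154, 0.0, -0.0]
contact_force: [-0.3, -0.1, -0.1]
opening: 1.001
finger_force: 0.0
time: 26.67
eef_pos: [0.5529, 0.3099, 0.173]
tcp_rot: [0.988, 0.154, -0.0, 0.0]
contact_force: [1.0, -0.5, -0.3]
opening: 1.001
finger_force: 0.0
time: 27.08
eef_pos: [0.553, 0.121, 0.1875]
tcp_rot: [0.988, 0.154, 0.001, 0.0]
contact_force: [0.4, 0.1, 0.2]
opening: 1.003
finger_force: 0.0
time: 27.33
eef_pos: [0.5534, 0.0912, 0.1872]
tcp_rot: [0.988, 0.152, 0.0, -0.0]
contact_force: [-0.2, 0.2, 0.2]
opening: 1.002
finger_force: 0.0
clock 864 0.08090854901665095 0.0034310664552610914 ((553.9591674804688, 311.32745361328125), (64.88338470458984, 45.68980407714844), 17.264440536499023)
remote 1170 0.02077139065925018 0.0019858544740117843 ((736.6483764648438, 108.26476287841797), (160.46791076660156, 46.40876770019531), 75.7000961303711)
mug 553 0.0825416237726692 0.005700669395539367 ((707.7214965820312, 308.7693176269531), (77.5785140991211, 89.9072265625), 58.28901672363281)
case 2290 0.033416458615374046 0.003500282443871731 ((420.1871337890625, -345.63043212890625), (150.56504821777344, 55.818241119384766), 63.175437927246094)
```

View pics/top2.png

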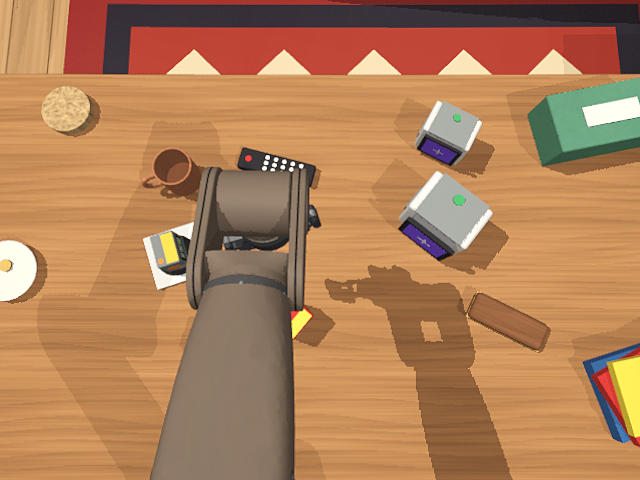

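The clock stands upright on the pad at (173,250), 2 mm from centre with its top at 81 mm. The bystanders have not moved and the arm is clear.

```bash
python3 -c "from plant import ctrl;print(ctrl.sign_off())"
```

```text
the job is handed in; nothing more can be done
None
```

The job is handed in: the display front, left end and right end were each pressed on the lamp window in that order at about 8–9 N for over a second, and the clock stands released and upright about 2 mm from the pad's centre, with the remote, mug and case unmoved (no verdict came back on sign-off).

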